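# Unpin the bottle carrier and sort its bottles

## Robot

A 6-joint arm with a two-finger parallel gripper is mounted at the origin on the work surface. World frame = base frame: x ahead of the robot, y to its left, z up, the work surface at z = 0. Lengths are in m, angles in degrees, forces in N, time in s.
With the tool pointing down it reaches from about 0.4 to 0.825 m from the base axis. Payload 7 kg.
Tool frame: the origin (TCP) lies midway between the tips of the shut fingers; the grasp point (between the pads) lies 19 mm behind it; z points along the fingers, y is the direction in which the jaws open and shut (so a half turn about z gives the same grasp; the last joint's range is limited). The gripper opens to 88 mm and grips with 3 to 60 N. Pads are 19 mm wide; open, the fingers measure 130 mm over their backs; the gripper's body (78 mm by 193 mm) begins 47 mm behind the grasp point.
Start: joints at [-59.238, 20.546, 0.682, 0, -70.136, -16.507], TCP at [0.166, -0.654, 0.227] pointing down, gripper open.
Joint ranges: [-176.03, 176.03], [-82.01, 121.73], [-58.28, 71.71], [-173.87, 95.51], [-174.79, -0.11], [-173.66, 173.66]. Speed limits (degrees/s): [136.94, 136.94, 172.46, 180, 180, 180].

## Interface

Orientations are given as a 3x3 rotation matrix whose columns are the frame's x, y, z axes.
In Python, from rig import robot gives the robot as it stands. Calls block until the motion is done:
- robot.goto(position, orientation): joint-space move of the TCP to a pose.
- robot.servo_line(position, ori=None, speed=0.15): straight line of the TCP; ori=None keeps the orientation; speed is the mean speed in m/s.
- robot.movej(angles): joint-space move.
- robot.move_gripper(opening): opening from 0.0 (shut) to 1.0 (fully open); the grip force is fixed at half the most; returns when the fingers have stopped.
- robot.dwell(seconds).
- robot.ik(position, orientation): joint angles nearest the present ones, or None.
- robot.grab_frame(name): name is "side" or "top"; returns (picture, depth): 400x640x3 uint8, red, green, blue; 400x640 float32, m along the optical axis (not along the pixel's ray), 0 where there is no reading.
- robot.camera_info(name): a dict with "vfov" (degrees; the focal length in pixels is half the picture's height over the tangent of half this angle, whatever the lens; pixels are square), "cx", "cy" (the principal point, pixels), "view" (4x4, takes a point from world to camera coordinates). Camera axes: x right, y down, z forward; pixel columns grow to the right and rows downward; lengths in m; the calibration is good to about 2 mm. A picture is of the moment at which its call begins. camera_info takes no time and is no camera call.
A pose or a line that the arm cannot do raises robot.Unreachable and nothing moves.
- robot.job_done(): hands the job in, once; it reports no verdict.
Readings, each from a call of its own:
- robot.read_t(): time.
- robot.read_qpos(): joint angles.
- robot.read_qvel(): joint speeds.
- robot.read_effort(): joint torques, N m.
- robot.read_position(): TCP position.
- robot.read_tcp_rot(): TCP orientation.
- robot.read_force(): force on the tool from outside, world axes, zero at the start.
- robot.read_ft_torque(): the same for the moment, N m.
- robot.read_grip_width(): opening from 0.0 (shut) to 1.0 (fully open).
Only numpy, scipy, OpenCV 4.12 (cv2) and the standard library are available. Lean on these libraries where they do the work, as an engineer would, in place of code of your own. Each camera call takes 0.05 s, during which the arm holds its last target.

## Task

Pull the looped spring clip out of the carrier's draw bar and lay it in the steel dish, then slide the hold-down bar fully back by its knob. Stand every capped bottle upright in the steel tray and put every bottle that has no cap in the grey reject bin, and when the carrier is empty slide the hold-down bar fully home again; leave the other things on the bench where they are.

Things in the scene. Friction and masses are not known exactly. Their poses are not given: they have to be found in the camera images.
- carrier: bottle carrier, fixed to the bench: low aluminium tray (126 mm along x, 452 mm along y, floor 4 mm thick, walls 4 mm thick and 45 mm high, no dividers) between two grey side pedestals at y = +252 and -252 mm (plain one at -252 is 116 mm high). Origin: centre of the underside; x points away from the robot, y towards the draw bar's side, z up. The hold-down bar crosses over the row of bottles along y (22 mm wide, its underside 120 mm and top 132 mm above the bench).
- keeper (a joint): slide of the hold-down bar together with its draw bar and knob, m: 0 = home over the bottles, 0.105 = fully back, away from the robot along the carrier's +x, clear of the bottles. Stiff by friction (about 3 N) and stays where left. The clip in the draw bar stops it against the steel lug after about 2 cm.
- knob (a point): centre of the black upright knob (26 mm diameter, 34 mm high) that moves the hold-down bar; it stands on the draw bar at the +y end of the carrier, centre 110 mm above the bench, free above; moves with the bar along the carrier's x.
- cross_hole (a point): centre of the cross hole in the square steel draw bar (20 x 20 mm, along the carrier's x, end pointing at the robot, axis 75 mm above the bench); the hole runs along the carrier's y, 11 mm wide, 8 mm high; the draw bar's end is 23 mm nearer the robot and the lug's face 23 mm farther.
- clip_leg (a point): the looped spring clip (dark steel hairpin, 40 g, 98 mm long): the point of its straight leg (6 mm diameter) that lies in the middle of the cross hole at the start. Clip axes: y along the leg towards the ring, z towards its second leg, which lies 16 mm from the straight leg and passes over the draw bar. The straight leg reaches 35 mm from here along -y, so the clip is free once drawn about 50 mm along +y.
- clip_ring (a point): centre of the clip's ring: 44 mm along the clip's y and 8 mm along its z from point clip_leg; ring 44 mm outside diameter of 8 mm wire, in the clip's y-z plane, so at the start it stands upright beside the draw bar (83 mm above the bench) and can be pinched across its 8 mm thickness from above. Drawn out along the carrier's +y, level.
- tray: steel tray for good bottles, fixed: outer 130 mm (x) by 240 mm (y), walls 4 mm thick and 45 mm high, floor 4 mm thick; origin at the centre of its underside.
- bin: grey plastic reject bin, fixed: outer 140 mm (x) by 220 mm (y), walls 4 mm thick and 70 mm high, floor 4 mm thick; origin at the centre of its underside. Tray and bin may change places.
- dish: shallow square steel dish for the clip, fixed: 140 x 140 mm, walls 4 mm thick and 16 mm high, floor 4 mm thick; origin at the centre of its underside.
- capped1_mid (a point): centre (half-way up, 55 mm above the underside) of a CAPPED bottle: white plastic, body 52 mm diameter to 66 mm up, shoulder narrowing to 78 mm, grey screw cap 42 mm diameter from 82 to 112 mm above its underside (its top); z axis up along the bottle; about 160 g, most of it in a thick heavy base, so it stands firmly; at the start upright on the carrier's floor, in a row along the carrier's y, 74 mm apart. May be absent (None).
- capped2_mid (a point): centre (half-way up, 55 mm above the underside) of a CAPPED bottle: white plastic, body 52 mm diameter to 66 mm up, shoulder narrowing to 78 mm, grey screw cap 42 mm diameter from 82 to 112 mm above its underside (its top); z axis up along the bottle; about 160 g, most of it in a thick heavy base, so it stands firmly; at the start upright on the carrier's floor, in a row along the carrier's y, 74 mm apart. May be absent (None).
- capped3_mid (a point): centre (half-way up, 55 mm above the underside) of a CAPPED bottle: white plastic, body 52 mm diameter to 66 mm up, shoulder narrowing to 78 mm, grey screw cap 42 mm diameter from 82 to 112 mm above its underside (its top); z axis up along the bottle; about 160 g, most of it in a thick heavy base, so it stands firmly; at the start upright on the carrier's floor, in a row along the carrier's y, 74 mm apart. May be absent (None).
- open1_mid (a point): centre (half-way up, 55 mm above the underside) of a bottle WITHOUT A CAP (a reject): same white body 52 mm diameter to 66 mm up, shoulder narrowing to 78 mm, then a bare threaded neck 28 mm diameter up to 108 mm (its top), dark mouth; z axis up along the bottle; about 160 g, most of it in a thick heavy base, so it stands firmly; at the start upright on the carrier's floor, in a row along the carrier's y, 74 mm apart. May be absent (None).
- open2_mid (a point): centre (half-way up, 55 mm above the underside) of a bottle WITHOUT A CAP (a reject): same white body 52 mm diameter to 66 mm up, shoulder narrowing to 78 mm, then a bare threaded neck 28 mm diameter up to 108 mm (its top), dark mouth; z axis up along the bottle; about 160 g, most of it in a thick heavy base, so it stands firmly; at the start upright on the carrier's floor, in a row along the carrier's y, 74 mm apart. May be absent (None).
- open3_mid (a point): centre (half-way up, 55 mm above the underside) of a bottle WITHOUT A CAP (a reject): same white body 52 mm diameter to 66 mm up, shoulder narrowing to 78 mm, then a bare threaded neck 28 mm diameter up to 108 mm (its top), dark mouth; z axis up along the bottle; about 160 g, most of it in a thick heavy base, so it stands firmly; at the start upright on the carrier's floor, in a row along the carrier's y, 74 mm apart. May be absent (None).
- jar: bystander: amber jar, 60 mm diameter, 100 mm high; origin under its centre
- tipbox: bystander: pipette tip box, 85 x 120 mm, 57 mm high; origin under its centre
- marker: bystander: black marker pen, 14 mm thick, 120 mm long; origin under its centre
- timer: bystander: flat white timer, 80 x 60 mm, 16 mm high; origin under its centre
- washbottle: bystander: wash bottle with red cap, 68 mm diameter, 170 mm high; origin under its centre
Things that resemble listed ones, but are neither listed nor needed, are in the scene too. Leave any pink look-alike of the part that bears capped3_mid alone.

How it is judged (in metres and radians):
On the way, in this order (a step that is already met when the one before it is completed fails the run):
1. the clip is out of the cross hole with the hold-down bar still home (distance between clip_leg and cross_hole above 0.05 m and value of joint keeper below 0.03 m), for 0.2 s.
2. the hold-down bar is fully back (value of joint keeper above 0.092 m), for 0.2 s.
3. every capped bottle stands in the tray and every bottle without a cap is in the bin (x of capped1_mid in the frame of tray between -0.061 and 0.061 m and y of capped1_mid in the frame of tray between -0.116 and 0.116 m and z of capped1_mid in the frame of tray between 0.045 and 0.072 m and angle between each of capped1_mid, capped2_mid, capped3_mid's own z axis and vertical below 0.2 rad and x of capped2_mid in the frame of tray between -0.061 and 0.061 m and y of capped2_mid in the frame of tray between -0.116 and 0.116 m and z of capped2_mid in the frame of tray between 0.045 and 0.072 m and x of capped3_mid in the frame of tray between -0.061 and 0.061 m and y of capped3_mid in the frame of tray between -0.116 and 0.116 m and z of capped3_mid in the frame of tray between 0.045 and 0.072 m and x of open1_mid in the frame of bin between -0.067 and 0.067 m and y of open1_mid in the frame of bin between -0.107 and 0.107 m and z of open1_mid in the frame of bin between 0.01 and 0.1 m and x of open2_mid in the frame of bin between -0.067 and 0.067 m and y of open2_mid in the frame of bin between -0.107 and 0.107 m and z of open2_mid in the frame of bin between 0.01 and 0.1 m and x of open3_mid in the frame of bin between -0.067 and 0.067 m and y of open3_mid in the frame of bin between -0.107 and 0.107 m and z of open3_mid in the frame of bin between 0.01 and 0.1 m), for 0.2 s.
4. the hold-down bar is home again (value of joint keeper below 0.012 m), for 0.2 s.
At the end, for the whole second after the job is handed in: Capped bottles stand (within 0.2 rad) on the floor of the tray inside its walls; bottles without a cap lie or stand in the bin (centre inside its walls, under 100 mm up); the clip lies at rest in the dish (leg and ring inside its walls, under 35 mm up); the hold-down bar is home within 12 mm (all of step 3 and x of clip_leg in the frame of dish between -0.07 and 0.07 m and y of clip_leg in the frame of dish between -0.07 and 0.07 m and z of clip_leg in the frame of dish between 0 and 0.035 m and x of clip_ring in the frame of dish between -0.07 and 0.07 m and y of clip_ring in the frame of dish between -0.07 and 0.07 m and z of clip_ring in the frame of dish between 0 and 0.035 m and linear speed of clip below 0.02 m/s and value of joint keeper below 0.012 m); the robot touches nothing.
It fails at once if another thing on the bench is moved more than 40 mm (distance of any of jar, tipbox, marker, timer, washbottle from where it was at the start of the episode above 0.04 m).
Of capped1, capped2, capped3 only 2 to 3 are there at a start; the rules pass over those that are not, and their reading is None.
Of open1, open2, open3 only 2 to 3 are there at a start; the rules pass over those that are not, and their reading is None.
At some moment in a run one of capped1, capped2, capped3, open1, open2, open3 may be knocked a few centimetres aside while the robot is not near it.
Once in a run the grip may slacken for a moment while it holds something.
It also fails if it takes over 200 s, if anything falls off the work surface, if the arm or the gripper's body presses on something with over 40 N, if the wrist force passes 120 N, or if a joint passes its speed limit or range.

## Working session

There is one attempt and no reset: what is moved stays moved. The work goes in short steps, each a Python script; the robot and the scene stay as the last script left them, time stands still between calls to the robot, and variables do not carry over. Pictures are saved under pics/ and viewed, and the job is handed in when it is done.

```bash
ls; mkdir -p pics
python3 - <<'E'
from rig import robot
import cv2,numpy as np
for n in("side","top"):
    p,d=robot.grab_frame(n); cv2.imwrite(f"pics/{n}0.png",p[:,:,::-1]); np.save(f"pics/{n}0_d.npy",d); np.save(f"pics/{n}0.npy",p)
    print(n,robot.camera_info(n), (d==0).mean())
print(robot.read_t(),robot.read_tcp_rot(),robot.read_force())
E
```

```text
pics
side {'vfov': 53.94322268212773, 'cx': 313.72796511345115, 'cy': 195.1147622189357, 'view': array([[-0.78550653, -0.61848225, -0.02142882,  0.46054228],
       [-0.38886428,  0.52022367, -0.76036301,  0.3140449 ],
       [ 0.4814188 , -0.58893721, -0.64914474,  0.99681426],
       [ 0.        ,  0.        ,  0.        ,  1.        ]])} 0.004203125
top {'vfov': 56.867847498801844, 'cx': 333.128953922382, 'cy': 201.3264867032669, 'view': array([[-2.98735025e-02, -9.99536582e-01, -5.84773434e-03,
         2.42574750e-03],
       [-9.83429071e-01,  3.04376828e-02, -1.78719922e-01,
         6.07313117e-01],
       [ 1.78815092e-01,  4.11841895e-04, -9.83882612e-01,
         9.46383447e-01],
       [ 0.00000000e+00,  0.00000000e+00,  0.00000000e+00,
         1.00000000e+00]])} 0.0039609375
0.1 [[-9.69243356e-01 -2.46103694e-01 -5.36637558e-04]
 [-2.46104225e-01  9.69242281e-01  1.45315513e-03]
 [ 1.62504965e-04  1.54052973e-03 -9.99998800e-01]] [ 0.52307783  0.67279726 -0.38855239]
```

View pics/side0.png

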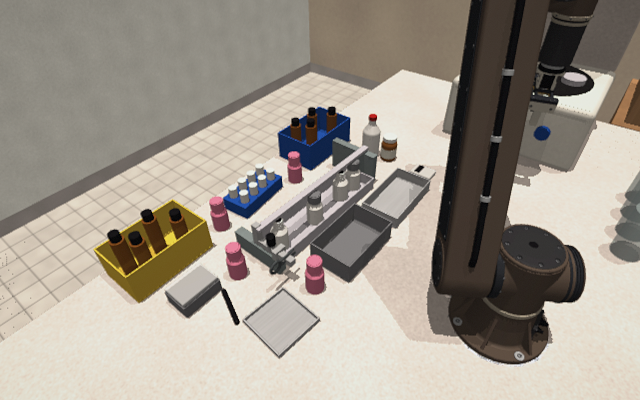

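View pics/top0.png

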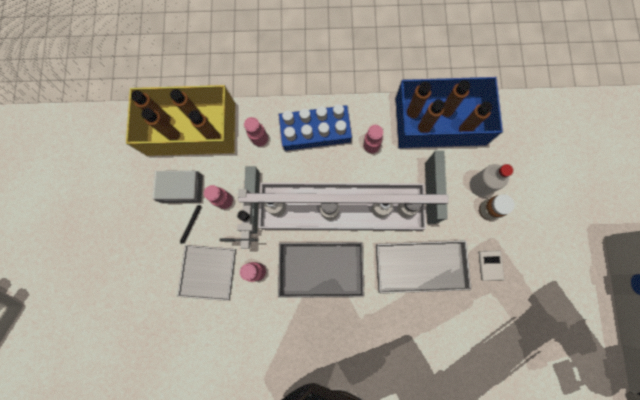

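```bash
cat > h.py <<'E'
import numpy as np,cv2
from rig import robot
def cam(n):
    c=robot.camera_info(n); f=200/np.tan(np.radians(c['vfov'])/2); return c,f
def proj(n,P):
    c,f=cam(n); q=c['view']@np.append(P,1); return np.array([c['cx']+f*q[0]/q[2],c['cy']+f*q[1]/q[2]])
def ray(n,uv):
    c,f=cam(n); V=c['view']; R=V[:3,:3]; o=-R.T@V[:3,3]
    d=R.T@np.array([(uv[0]-c['cx'])/f,(uv[1]-c['cy'])/f,1.]); return o,d
def onz(n,uv,z):
    o,d=ray(n,uv); return o+d*(z-o[2])/d[2]
def cloud(n,d):
    c,f=cam(n); V=c['view'];R=V[:3,:3]
    v,u=np.mgrid[:400,:640]; X=np.stack([(u-c['cx'])/f*d,(v-c['cy'])/f*d,d],-1)
    W=(X-V[:3,3])@R; W[d==0]=np.nan; return W
def two(uvs,uvt):
    o1,d1=ray('side',uvs);o2,d2=ray('top',uvt)
    A=np.stack([d1,-d2],1); s=np.linalg.lstsq(A,o2-o1,rcond=None)[0]
    a=o1+s[0]*d1;b=o2+s[1]*d2; return (a+b)/2,np.linalg.norm(a-b)
def crop(p,name,x0,y0,x1,y1,k):
    cv2.imwrite(name,cv2.resize(p[y0:y1,x0:x1,::-1],None,fx=k,fy=k,interpolation=cv2.INTER_CUBIC))
def snap(tag):
    out={}
    for n in("side","top"):
        p,d=robot.grab_frame(n); out[n]=(p,d)
        cv2.imwrite(f"pics/{n}{tag}.png",p[:,:,::-1])
    return out
E
python3 - <<'E'
from h import *
t=np.load('pics/top0.npy');s=np.load('pics/side0.npy')
crop(t,'pics/t0c.png',140,140,540,310,2)
crop(s,'pics/s0c.png',210,120,450,320,3)
crop(t,'pics/t0clip.png',170,150,300,310,5)
crop(s,'pics/s0clip.png',220,190,350,310,5)
E
```

```text
(no output)
```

View pics/t0c.png

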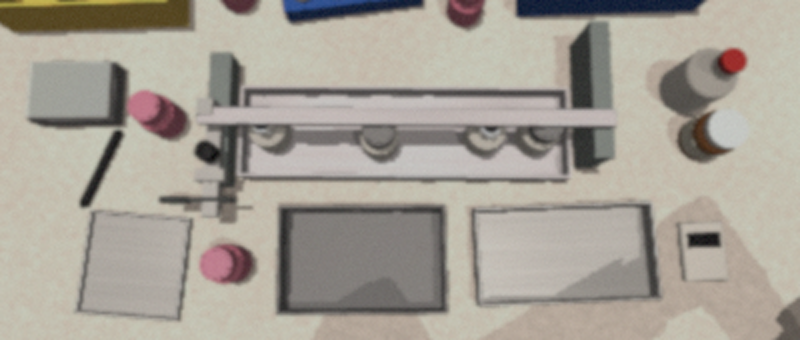

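View pics/s0c.png

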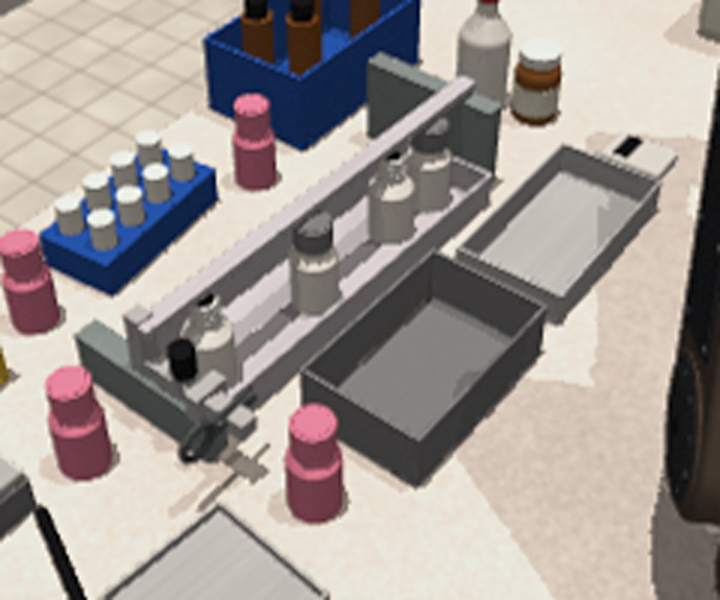

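View pics/t0clip.png

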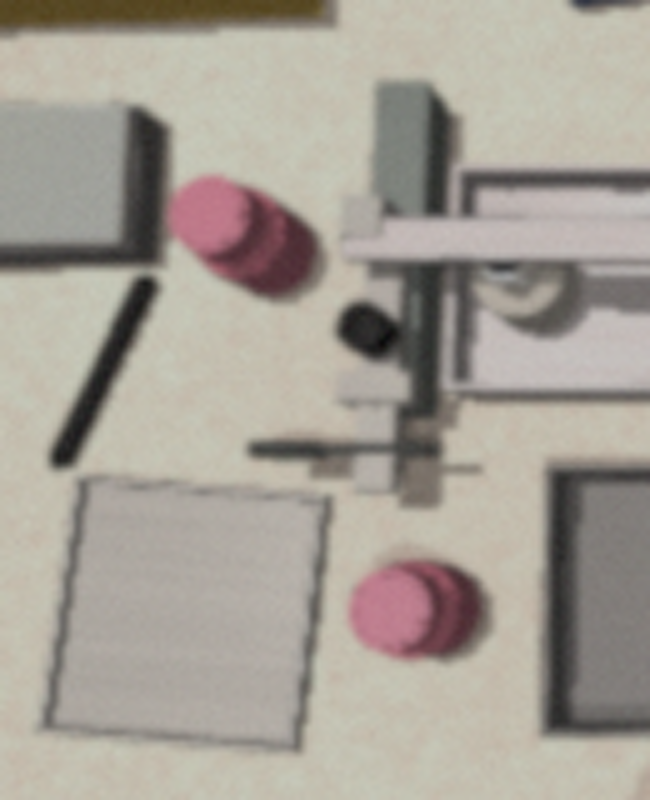

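View pics/s0clip.png

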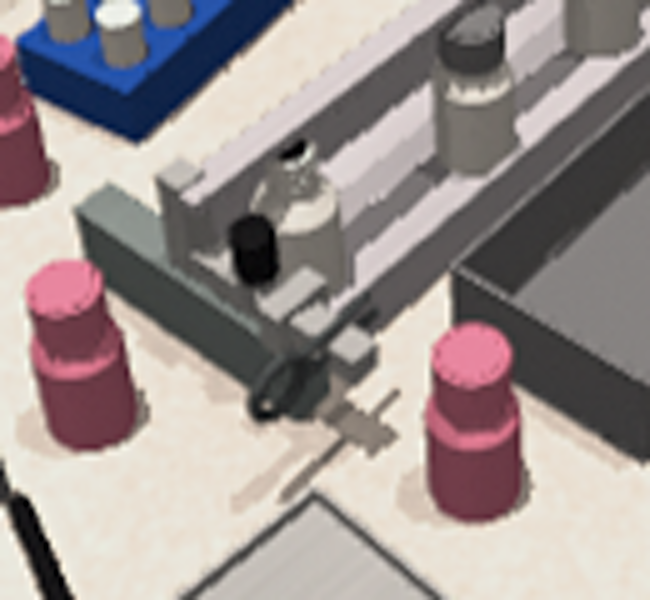

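Run:
```python
from h import *
t=np.load('pics/top0.npy').astype(int);d=np.load('pics/top0_d.npy');W=cloud('top',d)
Ws=cloud('side',np.load('pics/side0_d.npy'))
def rect(m,nm,W=W):
    P=W[m][:,:2].astype(np.float32)
    (c,s,a)=cv2.minAreaRect(P); print(nm,len(P),'c',np.round(c,4),'size',np.round(s,4),'ang',round(a,2),'box',np.round(cv2.boxPoints((c,s,a)),3).tolist(), 'z',np.round(np.median(W[m][:,2]),4))
u=np.arange(640)[None,:]+0*np.arange(400)[:,None]; v=np.arange(400)[:,None]+0*u
# colour + depth points samples
for px in [(340,198),(244,216),(260,240),(243,242),(248,181),(437,180),(320,280),(420,270),(207,285),(275,208),(331,211),(384,209),(411,208),(390,130)]:
    print(px,np.round(W[px[1],px[0]],4),t[px[1],px[0]])
z=W[...,2]
bar=(z>0.126)&(z<.138)&(u>255)&(u<430)&(v>185)&(v<210)
rect(bar,'bar')
b=W[bar]; A=np.polyfit(b[:,1],b[:,0],1); print('bar x=',A)
for nm,x0,x1,zlo,zhi in [('bin',270,370,.062,.078),('tray',372,475,.038,.052),('dish',172,242,.010,.022)]:
    rect((z>zlo)&(z<zhi)&(u>x0)&(u<x1)&(v>236)&(v<306),nm)
rect((z>.038)&(z<.052)&(u>255)&(u<430)&(v>180)&(v<236),'carrier')
```

```text
(340, 198) [ 0.6014 -0.0335  0.1296] [191 182 178]
(244, 216) [0.5639 0.2079 0.1253] [48 48 47]
(260, 240) [ 0.513   0.1929 -0.0008] [193 187 172]
(243, 242) [0.5021 0.2192 0.0862] [178 172 166]
(248, 181) [0.6693 0.214  0.0612] [124 129 122]
(437, 180) [ 0.6434 -0.284   0.1157] [121 126 120]
(320, 280) [0.3981 0.0266 0.003 ] [128 125 121]
(420, 270) [ 0.4169 -0.2492  0.0047] [187 182 173]
(207, 285) [0.3939 0.3368 0.0039] [173 166 160]
(275, 208) [0.5896 0.1378 0.0787] [128 123 116]
(331, 211) [ 0.5713 -0.0099  0.116 ] [110 106 103]
(384, 209) [ 0.5757 -0.1472  0.0938] [143 141 135]
(411, 208) [ 0.5727 -0.2125  0.116 ] [107 103 101]
(390, 130) [ 0.8254 -0.1903  0.0028] [192 184 170]
bar 1540 c [ 0.6015 -0.0394] size [0.4343 0.0232] ang 87.86 box [[0.5820000171661377, -0.25600001215934753], [0.6050000190734863, -0.25699999928474426], [0.6209999918937683, 0.1770000010728836], [0.5979999899864197, 0.17800000309944153]] z 0.1319
bar x= [0.0344302  0.60215084]
bin 458 c [0.4273 0.0212] size [0.2198 0.1403] ang 88.5 box [[0.3540000021457672, -0.08699999749660492], [0.49399998784065247, -0.09000000357627869], [0.5, 0.1289999932050705], [0.36000001430511475, 0.13300000131130219]] z 0.0697
tray 479 c [ 0.4269 -0.2504] size [0.13   0.2402] ang 0.53 box [[0.3610000014305115, -0.13099999725818634], [0.3630000054836273, -0.3709999918937683], [0.49300000071525574, -0.3700000047683716], [0.4909999966621399, -0.12999999523162842]] z 0.0448
dish 403 c [0.4394 0.3421] size [0.157  0.1606] ang 83.54 box [[0.35100001096725464, 0.27300000190734863], [0.5099999904632568, 0.2549999952316284], [0.527999997138977, 0.41100001335144043], [0.36800000071525574, 0.42899999022483826]] z 0.0148
carrier 838 c [ 0.5996 -0.0416] size [0.4779 0.1317] ang 87.94 box [[0.5249999761581421, -0.27799999713897705], [0.6570000052452087, -0.28299999237060547], [0.6740000247955322, 0.19499999284744263], [0.5419999957084656, 0.20000000298023224]] z 0.0447
```

Run:
```python
from h import *
t=np.load('pics/top0.npy').astype(int);W=cloud('top',np.load('pics/top0_d.npy'))
s=np.load('pics/side0.npy').astype(int);Ws=cloud('side',np.load('pics/side0_d.npy'))
np.set_printoptions(suppress=True,precision=4)
yaw=-np.arctan(0.03443); ex=np.array([np.cos(yaw),np.sin(yaw)]);ey=np.array([-ex[1],ex[0]])
def st(nm,m,W):
    P=W[m]; xy=P[:,:2]; a=xy@ex;b=xy@ey
    print(nm,len(P),'mean',P.mean(0),'x_c range',np.percentile(a,[2,50,98]),'y_c range',np.percentile(b,[2,50,98]),'z',np.percentile(P[:,2],[2,50,98]))
def box(W,x0,x1,y0,y1,z0,z1):
    return (W[...,0]>x0)&(W[...,0]<x1)&(W[...,1]>y0)&(W[...,1]<y1)&(W[...,2]>z0)&(W[...,2]<z1)
for nm,im,w in [('top',t,W),('side',s,Ws)]:
    dark=im.max(-1)<100
    st(nm+' knobtop',box(w,.53,.6,.17,.24,.122,.132)&dark,w)
    st(nm+' knob',box(w,.53,.6,.17,.24,.1,.122)&dark,w)
    st(nm+' clip',box(w,.47,.53,.15,.31,.055,.112)&dark,w)
    st(nm+' clipring',box(w,.47,.53,.235,.31,.055,.112),w)
    m=box(w,.47,.53,.235,.31,.055,.112); print(np.c_[w[m],im[m]][::max(1,m.sum()//12)])
    st(nm+' drawend',box(w,.46,.53,.19,.24,.08,.09)&~dark,w)
for q in [(187,245),(236,249),(230,300),(178,296)]: print('dish',onz('top',q,.016))
```

```text
top knobtop 80 mean [0.5682 0.2095 0.1265] x_c range [0.5487 0.5586 0.5922] y_c range [0.1955 0.2303 0.242 ] z [0.1223 0.1265 0.1306]
top knob 21 mean [0.561  0.2042 0.1114] x_c range [0.5469 0.5528 0.5643] y_c range [0.2196 0.2218 0.2319] z [0.1009 0.1117 0.121 ]
top clip 87 mean [0.5088 0.2263 0.0894] x_c range [0.4918 0.5004 0.517 ] y_c range [0.2045 0.2447 0.2891] z [0.066  0.0928 0.1048]
top clipring 66 mean [0.5089 0.2561 0.0924] x_c range [0.4965 0.4987 0.5039] y_c range [0.254  0.2731 0.2929] z [0.0674 0.0963 0.1049]
[[  0.5133   0.2732   0.096  123.     121.     113.    ]
 [  0.5127   0.2598   0.0979 103.      98.      92.    ]
 [  0.5124   0.2474   0.0968 101.      95.      89.    ]
 [  0.5107   0.273    0.0962  77.      75.      73.    ]
 [  0.5095   0.2577   0.1051  74.      75.      73.    ]
 [  0.5096   0.2464   0.1002  66.      66.      62.    ]
 [  0.51     0.2363   0.0904  96.      92.      88.    ]
 [  0.5074   0.2636   0.1018  76.      75.      70.    ]
 [  0.5071   0.251    0.1016  67.      67.      64.    ]
 [  0.5075   0.2409   0.0921  64.      65.      64.    ]
[... 1247 characters left out ...]
 0.5058   0.2695   0.0971  51.      52.      52.    ]
 [  0.5077   0.251    0.0736  35.      36.      35.    ]
 [  0.506    0.2494   0.0691  41.      41.      42.    ]
 [  0.5099   0.2814   0.0895 126.     118.     110.    ]
 [  0.5083   0.2799   0.0852  52.      53.      52.    ]
 [  0.5076   0.281    0.0827  66.      63.      60.    ]
 [  0.5072   0.2818   0.0797 116.     108.     100.    ]
 [  0.5059   0.2767   0.0714 102.      96.      89.    ]]
side drawend 80 mean [0.5074 0.2158 0.0837] x_c range [0.4786 0.4957 0.5219] y_c range [0.224  0.2329 0.2435] z [0.0813 0.0835 0.0876]
dish [0.504  0.3914 0.016 ]
dish [0.4889 0.2556 0.016 ]
dish [0.353  0.2694 0.016 ]
dish [0.3676 0.4101 0.016 ]
```

```bash
cat >> h.py <<'E'
yaw=-np.arctan(0.03443)
def fr(y): return np.array([np.cos(y),np.sin(y)]),np.array([-np.sin(y),np.cos(y)])
ex,ey=fr(yaw)
def R_of(jx,jy):
    y=np.array([jx,jy,0])/np.hypot(jx,jy); z=np.array([0,0,-1.]); return np.stack([np.cross(y,z),y,z],1)
def best(p,j):
    """tool-down orientation with jaws along +-j whose ik is nearest the present joints, j6 away from its end"""
    o=[]
    q0=robot.read_qpos()
    for s in(1,-1):
        R=R_of(*(s*np.asarray(j))); q=robot.ik(p,R)
        if q is not None: o.append((np.abs(np.array(q)-q0).max()+(1000 if abs(q[5])>165 else 0),s,R,q))
    return min(o,key=lambda a:a[0]) if o else None
def xy(a,b): return a*ex+b*ey
def P(a2,z): return np.array([a2[0],a2[1],z])
E
python3 - <<'E'
from h import *
np.set_printoptions(suppress=True,precision=4)
t=np.load('pics/top0.npy').astype(int);W=cloud('top',np.load('pics/top0_d.npy'))
m=(t.max(-1)<85).astype(np.uint8); m[:208]=0;m[226:]=0;m[:,:234]=0;m[:,254:]=0
n,l,s,c=cv2.connectedComponentsWithStats(m); print(s,c)
for i in range(1,n): print('knob top?',onz('top',c[i],.127)[:2]@np.c_[ex,ey])
z=W[...,2]; u=np.arange(640)[None]+np.zeros((400,1));v=np.arange(400)[:,None]+0*u
mm=(z>.011)&(z<.02)&(W[...,0]>.34)&(W[...,0]<.51)&(W[...,1]>.25)&(W[...,1]<.42)
Q=W[mm]
n,l=cv2.connectedComponents(mm.astype(np.uint8))
for i in range(1,n):
    q=W[l==i]; 
    if len(q)>20: print(len(q),cv2.minAreaRect(q[:,:2].astype(np.float32)))
p=P(xy(.4988,.2765),.2)
print(p,best(p,ex))
for pp in [P(xy(.66,.2325),.2),P(np.array([.43,-.25]),.2),P(np.array([.43,.36]),.2)]: print(best(pp,ex)[3], best(pp,ey)[3])
E
```

```text
[[     0      0    640    400 255859]
 [   251    208      2      2      3]
 [   238    211     16     15    138]] [[319.5405 199.4907]
 [251.3333 208.3333]
 [245.8333 216.6014]]
knob top? [0.5756 0.2093]
knob top? [0.5547 0.2221]
107 ((0.44008731842041016, 0.39900171756744385), (0.017239805310964584, 0.13151806592941284), 80.88277435302734)
188 ((0.42724546790122986, 0.323993057012558), (0.11885779350996017, 0.14008258283138275), 83.83509826660156)
48 ((0.36402279138565063, 0.3710247576236725), (0.08006232231855392, 0.004350683651864529), 83.64710235595703)
[0.508  0.2592 0.2   ] (np.float64(105.91887594753051), -1, array([[-0.0344, -0.9994,  0.    ],
       [-0.9994,  0.0344,  0.    ],
       [-0.    ,  0.    , -1.    ]]), array([ 46.6811,  11.8507, -15.0199,   0.    , -63.1294, -48.653 ]))
[ 33.3422  23.7425   2.0389   0.     -68.2964 -35.3141] [ 33.3422  23.7425   2.0389   0.     -68.2964  54.6859]
[ -7.4919   4.8589 -23.4986   0.     -61.6425   5.52  ] [ -7.4919   4.8589 -23.4986   0.     -61.6425 -84.48  ]
[ 59.9357  10.9603 -16.1667   0.     -62.873  -61.9077] [ 59.9357  10.9603 -16.1667   0.     -62.873   28.0923]
```

Run:
```python
from h import *
np.set_printoptions(suppress=True,precision=4)
r=P(xy(.4988,.2765),.3)
b=best(r,ex)
p0=robot.read_position(); robot.servo_line([p0[0],p0[1],.32],speed=.2)
robot.goto(r,b[2]); robot.move_gripper(.4)
print(robot.read_t(),robot.read_position(),robot.read_grip_width())
robot.servo_line(P(r[:2],.14),speed=.2)
im=snap('1'); crop(im['side'][0],'pics/s1c.png',200,180,360,310,5); crop(im['top'][0],'pics/t1c.png',180,170,300,290,5)
print(robot.read_position(),robot.read_t(),robot.read_force())
```

```text
5.125 [0.508  0.2592 0.3   ] 0.39843408583282186
[0.5088 0.2598 0.1415] 6.175 [-0.1337  0.1119  0.4441]
```

View pics/s1c.png

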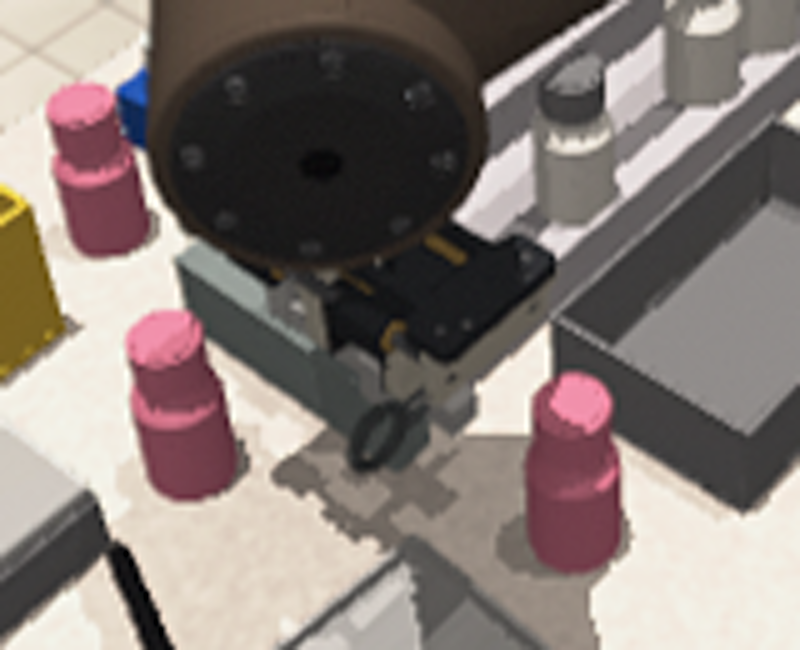

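Run:
```python
from h import *
np.set_printoptions(suppress=True,precision=4)
r=xy(.4988,.2765)
robot.servo_line(P(r,.074),speed=.08); print(robot.read_position(),robot.read_force())
robot.move_gripper(0); print('grip',robot.read_grip_width()*88,robot.read_force(),robot.read_ft_torque())
im=snap('2'); crop(im['side'][0],'pics/s2c.png',200,180,360,310,5)
print(robot.read_t())
```

```text
[0.5083 0.2595 0.0745] [0.2479 0.8095 0.4251]
grip 7.070996735657045 [1.629  0.0702 0.6743] [0.0695 0.1711 0.0149]
7.825
```

View pics/s2c.png

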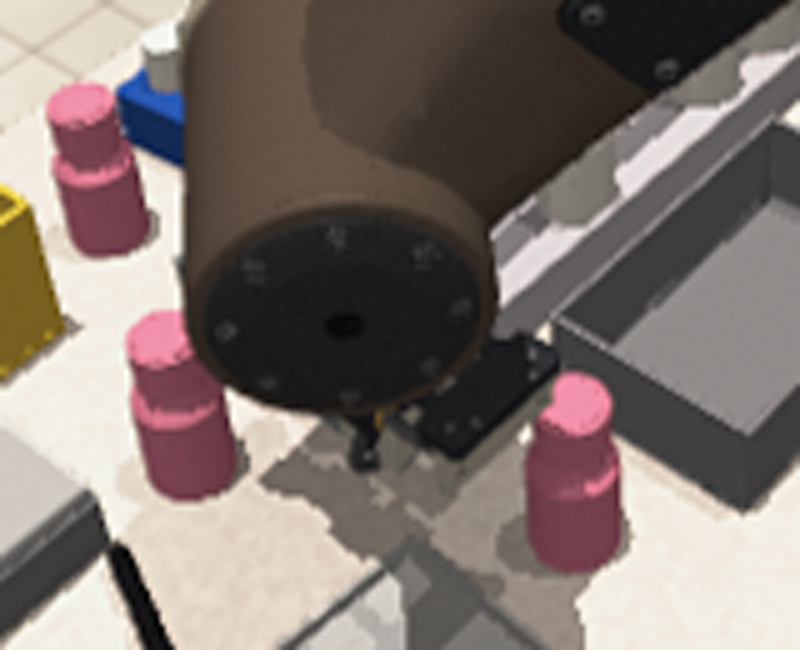

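Run:
```python
from h import *
np.set_printoptions(suppress=True,precision=4)
r=xy(.4988,.2765)
for k in(.02,.065):
    robot.servo_line(P(r+k*ey,.0745),speed=.05); print(robot.read_position(),robot.read_force(),robot.read_grip_width()*88)
robot.servo_line(P(r+.065*ey,.14),speed=.12)
im=snap('3'); crop(im['side'][0],'pics/s3c.png',200,180,360,310,5); crop(im['top'][0],'pics/t3c.png',180,170,300,290,5)
print(robot.read_t(),robot.read_grip_width()*88)
```

```text
[0.5086 0.2794 0.0743] [-0.2582  0.105   0.1811] 7.204540996768718
[0.5102 0.3239 0.0744] [-0.8396  0.3772 -0.0244] 7.03809787437755
10.225 7.35166299160301
```

View pics/s3c.png

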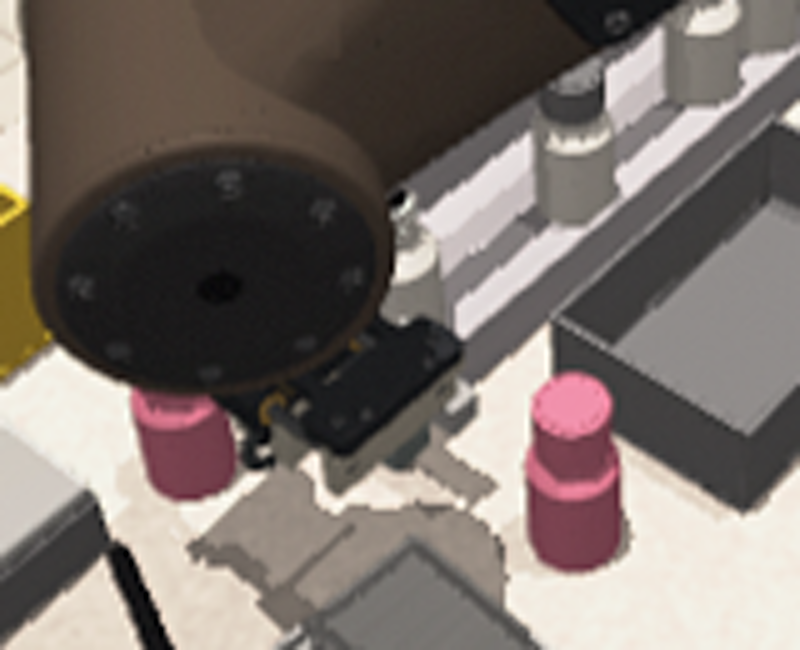

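View pics/t3c.png

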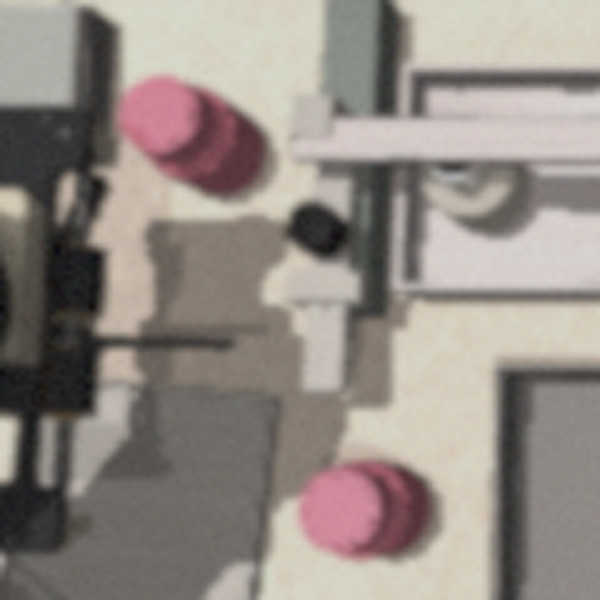

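Run:
```python
from h import *
np.set_printoptions(suppress=True,precision=4)
c=np.array([.4284,.3316]); dx,dy=fr(np.radians(-6.3))
g=c+.029*dy
b=best(P(g,.14),dx); robot.servo_line(P(g,.14),b[2],speed=.15)
robot.servo_line(P(g,.05),speed=.12)
im=snap('4'); crop(im['side'][0],'pics/s4c.png',200,220,360,350,5)
robot.servo_line(P(g,.021),speed=.05); print(robot.read_position(),robot.read_force(),robot.read_grip_width()*88)
robot.move_gripper(.35); robot.dwell(.2)
robot.servo_line(P(g,.2),speed=.2)
im=snap('5'); crop(im['side'][0],'pics/s5c.png',200,220,360,350,5)
print(robot.read_t())
```

```text
[0.4316 0.3605 0.0209] [ 0.185  -0.6458 -0.7567] 6.974484376626764
14.675
```

View pics/s5c.png

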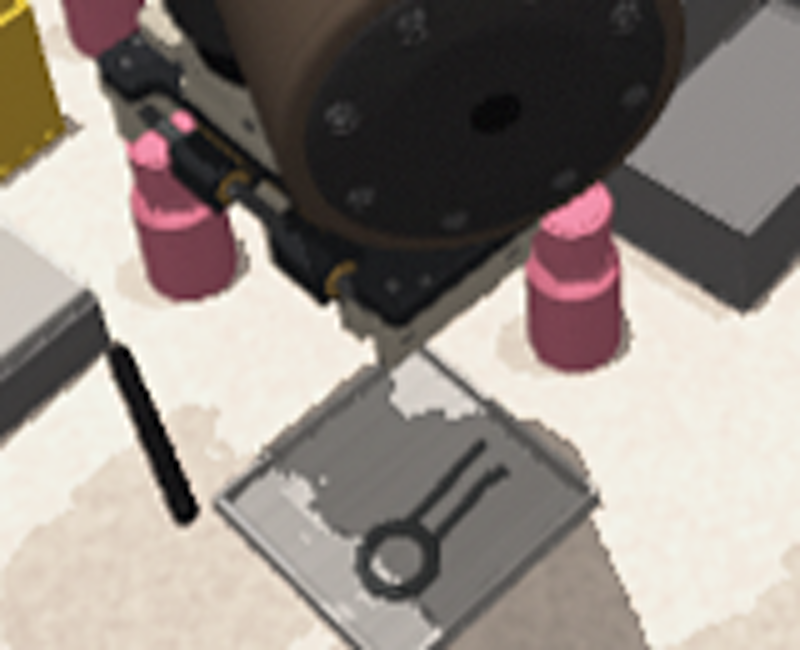

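View pics/s4c.png

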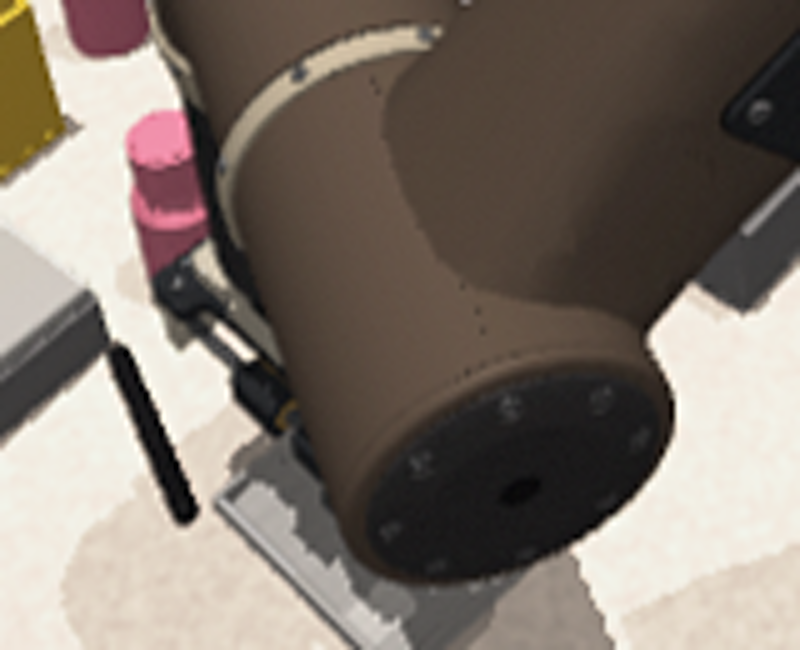

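The side view shows the clip lying flat well inside the dish, with its ring at about pixel (280,332). Next is the knob.

Run:
```python
from h import *
np.set_printoptions(suppress=True,precision=4)
for tg in('top','side'):
    t=np.load(f'pics/{tg}0.npy').astype(int);W=cloud(tg,np.load(f'pics/{tg}0_d.npy'))
    C=W[...,:2]@np.c_[ex,ey]
    for zl,zh in((.124,.131),(.095,.131)):
        m=(t.max(-1)<85)&(W[...,2]>zl)&(W[...,2]<zh)&(C[...,0]<.575)&(C[...,0]>.53)&(C[...,1]>.21)&(C[...,1]<.26)
        print(tg,m.sum(),cv2.minEnclosingCircle(C[m].astype(np.float32)),C[m].mean(0))
# approach
k=xy(.556,.2325); b=best(P(k,.22),ey); print(k,b[3])
p=robot.read_position(); robot.servo_line([p[0],p[1],.22]); robot.goto(P(k,.22),b[2]); robot.move_gripper(.5)
im=snap('6'); crop(im['side'][0],'pics/s6c.png',200,150,360,280,5); crop(im['top'][0],'pics/t6c.png',180,150,340,270,5)
print(robot.read_t())
```

```text
top 66 ((0.5588583946228027, 0.23138107359409332), 0.012131831608712673) [0.5588 0.2311]
top 96 ((0.5585050582885742, 0.23147150874137878), 0.012296162545681) [0.5572 0.229 ]
side 42 ((0.5583218336105347, 0.2337075024843216), 0.012269792146980762) [0.5581 0.2333]
side 113 ((0.5575153231620789, 0.23361465334892273), 0.01438817661255598) [0.5535 0.2365]
[0.5637 0.2132] [  39.2787   14.0415   -9.3943    0.      -66.5642 -131.2507]
16.625
```

View pics/s6c.png

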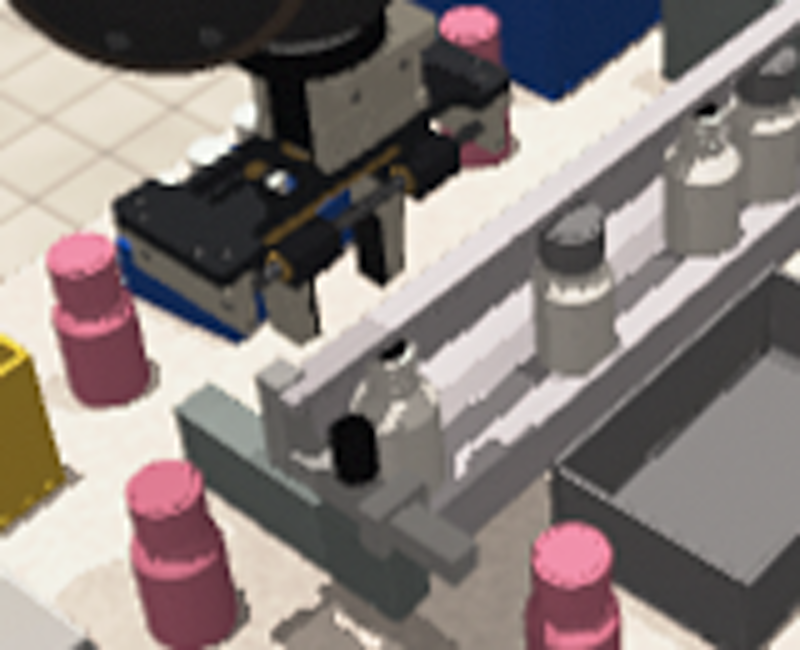

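Run:
```python
from h import *
np.set_printoptions(suppress=True,precision=4)
t=np.load('pics/top0.npy').astype(int);W=cloud('top',np.load('pics/top0_d.npy'))
m=(t[...,0]-t[...,1]>45)&(t[...,2]>90)&(W[...,2]>.106)&(W[...,2]<.12)
n,l,s,c=cv2.connectedComponentsWithStats(m.astype(np.uint8))
for i in range(1,n):
    if s[i,4]>20: q=W[l==i]; print(s[i,4],cv2.minEnclosingCircle(q[:,:2].astype(np.float32)),np.median(q[:,2]), q[:,:2].mean(0)@np.c_[ex,ey])
```

```text
165 ((0.8125064373016357, 0.19549785554409027), 0.020649047568440437) 0.11235940511156098 [0.8045 0.2229]
167 ((0.7802839875221252, -0.13225342333316803), 0.01996287889778614) 0.112121105356054 [ 0.7842 -0.1054]
184 ((0.6289151906967163, 0.2962739169597626), 0.020632533356547356) 0.11232755095799835 [0.6186 0.3169]
211 ((0.42615029215812683, 0.19982104003429413), 0.02056150510907173) 0.11259262609102395 [0.4194 0.2142]
```

Run:
```python
from h import *
np.set_printoptions(suppress=True,precision=4)
k=xy(.5585,.2325)
robot.servo_line(P(k,.14),speed=.2); robot.servo_line(P(k,.099),speed=.08); print(robot.read_position(),robot.read_force())
robot.move_gripper(0); print('grip',robot.read_grip_width()*88,robot.read_force())
for s in(.03,.06,.09,.106):
    robot.servo_line(P(k+s*ex,.099),speed=.06); print(s,robot.read_position()[:2]@np.c_[ex,ey],robot.read_force(),robot.read_grip_width()*88)
im=snap('7'); crop(im['top'][0],'pics/t7c.png',180,130,340,250,5)
print(robot.read_t())
```

```text
[0.5665 0.2132 0.0993] [0.1513 0.5336 0.4206]
grip 25.524170763171945 [-1.1338  5.4455  1.487 ]
0.03 [0.5896 0.2333] [ 3.2666  5.0626 -0.2002] 25.568736128904007
0.06 [0.6193 0.2332] [2.546  4.6506 1.4557] 25.490128948131375
0.09 [0.6492 0.2331] [1.9679 5.4035 2.0437] 25.348042171281403
0.106 [0.6637 0.2331] [-3.6449  5.9565  4.6358] 25.545475749261747
20.7583
```

View pics/side7.png

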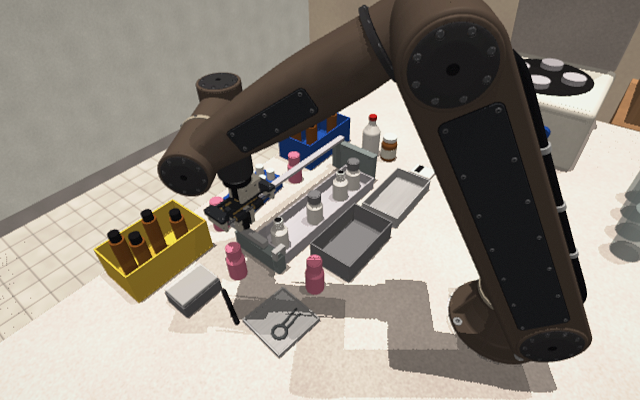

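```bash
cat >> h.py <<'E'
def bottles(im,verbose=False):
    """clusters of tall pixels (cap/neck tops) between z .08 and .12; circles in world xy"""
    out=[]
    for n in('top','side'):
        p,d=im[n]; W=cloud(n,d)
        m=(W[...,2]>.100)&(W[...,2]<.122)&(W[...,0]>.35)&(W[...,0]<.66)&(W[...,1]>-.38)&(W[...,1]<.19)
        pi=p.astype(int); m&=~((pi[...,0]-pi[...,1])>40)
        m=cv2.morphologyEx(m.astype(np.uint8),cv2.MORPH_CLOSE,np.ones((3,3)))
        k,l,s,c=cv2.connectedComponentsWithStats(m)
        for i in range(1,k):
            if s[i,4]>8:
                q=W[(l==i)&(W[...,2]>.1)&(W[...,2]<.122)]; 
                (cc,r)=cv2.minEnclosingCircle(q[:,:2].astype(np.float32)); out.append((n,s[i,4],np.round(cc,4),round(r,4),np.round(np.percentile(q[:,2],90),4),np.round(np.array(cc)@np.c_[ex,ey],4)))
    return out
E
python3 - <<'E'
from h import *
np.set_printoptions(suppress=True,precision=4)
robot.move_gripper(.5); p=robot.read_position()
robot.servo_line([p[0],p[1],.25],speed=.25)
g=np.array([.43,.36]); b=best(P(g,.3),ey); robot.goto(P(g,.3),b[2])
im=snap('8'); crop(im['top'][0],'pics/t8c.png',180,130,500,310,2.5)
for o in bottles(im): print(*o)
print(robot.read_t())
E
```

```text
top 549 [ 0.6015 -0.2911] 0.0594 0.1182 [ 0.6112 -0.2702]
top 224 [ 0.5877 -0.2205] 0.0209 0.1189 [ 0.5949 -0.2001]
top 101 [0.6023 0.1437] 0.0146 0.1142 [0.597  0.1643]
top 220 [ 0.5882 -0.0059] 0.0212 0.1186 [0.5881 0.0144]
top 105 [ 0.5905 -0.1486] 0.0147 0.1139 [ 0.5953 -0.1282]
side 214 [ 0.598  -0.2861] 0.0601 0.1153 [ 0.6075 -0.2653]
side 110 [ 0.5871 -0.2188] 0.0222 0.1165 [ 0.5943 -0.1985]
side 54 [ 0.5885 -0.1461] 0.0141 0.1119 [ 0.5932 -0.1258]
side 69 [ 0.5813 -0.0015] 0.02 0.1162 [0.581  0.0185]
23.3083
```

View pics/t8c.png

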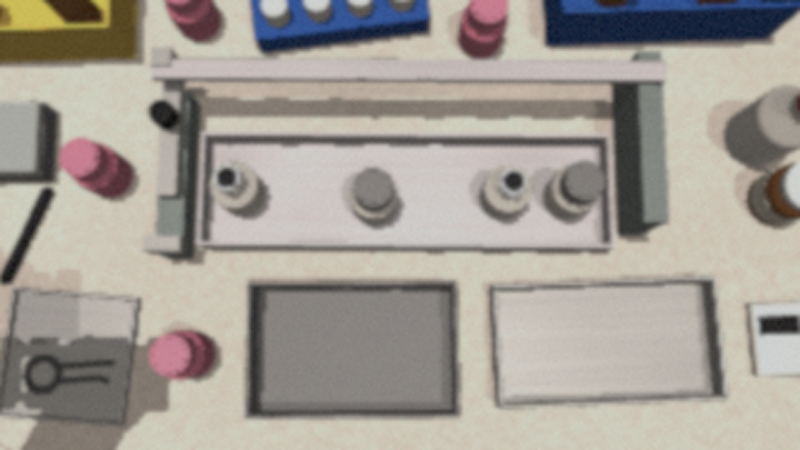

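View pics/side8.png

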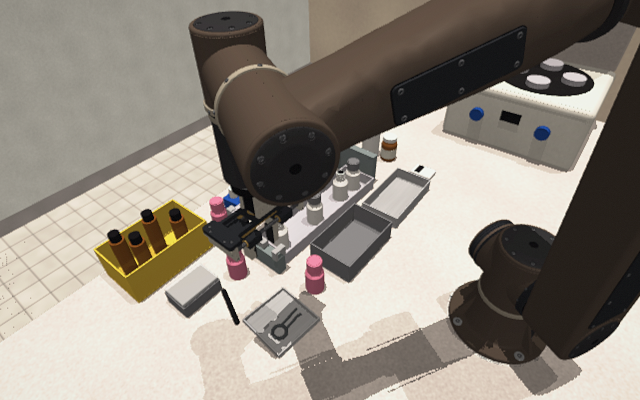

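```bash
cat >> h.py <<'E'
ZT=.084
def pick(c,w,zg=ZT):
    b=best(P(c,.24),ex); robot.goto(P(c,.24),b[2]); robot.move_gripper(.7)
    robot.servo_line(P(c,.15),speed=.2); robot.servo_line(P(c,zg),speed=.1)
    f=robot.read_force(); robot.move_gripper(0); g=robot.read_grip_width()*88
    print('pick at',np.round(robot.read_position(),4),'f',np.round(f,2),'grip',round(g,1),'expected',w)
    robot.servo_line(P(c,.235),speed=.15); g=robot.read_grip_width()*88
    print('lifted grip',round(g,1),'f',np.round(robot.read_force(),2)); return abs(g-w)<4
def place(c,w,zg=ZT+.003):
    b=best(P(c,.235),ex); robot.servo_line(P(c,.235),b[2],speed=.2)
    g=robot.read_grip_width()*88; print('over place grip',round(g,1),'f',np.round(robot.read_force(),2))
    if abs(g-w)>4: return False
    robot.servo_line(P(c,zg+.02),speed=.15); 
    for z in np.arange(zg+.02,zg-.001,-.005):
        robot.servo_line(P(c,z),speed=.06)
        f=robot.read_force()
        if abs(f[2])>12: print('contact at',z,f); break
    print('placed z',robot.read_position(),np.round(robot.read_force(),2),robot.read_grip_width()*88)
    robot.move_gripper(.7); robot.servo_line(P(c,.22),speed=.2); return True
E
python3 - <<'E'
from h import *
for c in [(.432,-.30),(.432,-.20),(.435,.075),(.435,-.025)]:
    for z in(.087,.235): print(c,z,best(P(c,z),ex)[3])
c=np.array([.5877,-.2195])
print(pick(c,42)); snap('9'); print(robot.read_t())
E
```

```text
(0.432, -0.3) 0.087 [-13.39036808  14.50537448 -28.49598567   0.         -46.99863984
  11.41845333]
(0.432, -0.3) 0.235 [-13.39036808   6.12384018 -17.25034628   0.         -66.62581354
  11.41845333]
(0.432, -0.2) 0.087 [ -1.08288578  10.15083796 -34.52282385   0.         -45.32633819
  -0.88902897]
(0.432, -0.2) 0.235 [ -1.08288578   1.10479142 -22.71730413   0.         -66.17790445
  -0.88902897]
(0.435, 0.075) 0.087 [ 35.53643783   6.95979248 -38.58662868   0.         -44.45357884
 -37.50835258]
(0.435, 0.075) 0.235 [ 35.53643783  -2.5480018  -26.3048678    0.         -66.243134
 -37.50835258]
(0.435, -0.025) 0.087 [ 22.82696426   6.41697439 -39.24671461   0.         -44.336311
 -24.79887901]
(0.435, -0.025) 0.235 [ 22.82696426  -3.16601006 -26.87920977   0.         -66.28680029
 -24.79887901]
pick at [ 0.5881 -0.2196  0.0845] f [ 0.3  -0.26  0.23] grip 41.5 expected 42
lifted grip 41.5 f [-0.35 -0.29 -2.3 ]
True
29.2833
```

View pics/side9.png

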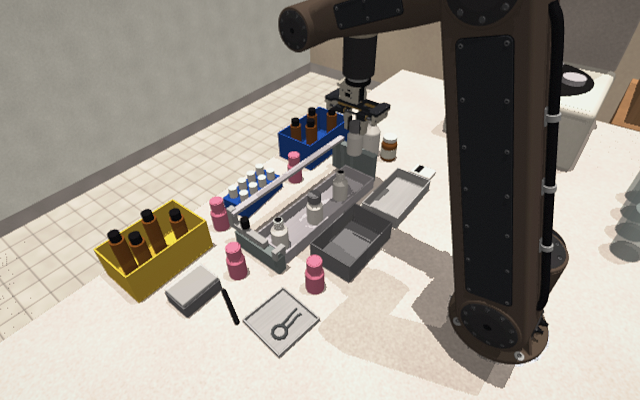

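The side view shows the capped bottle in the gripper at about pixel (355,135), hanging upright. I'll place it.

Run:
```python
from h import *
np.set_printoptions(suppress=True,precision=4)
print(place(np.array([.428,-.30]),42))
im=snap('10')
for o in bottles(im): print(*o)
print(robot.read_t())
```

```text
over place grip 41.8 f [-0.11 -0.46 -2.63]
placed z [ 0.4277 -0.2999  0.0866] [-0.48 -0.41 -2.42] 41.85926267309237
True
top 214 [ 0.6344 -0.2927] 0.0282 0.1182 [ 0.6441 -0.2707]
top 104 [0.6026 0.1437] 0.0146 0.1145 [0.5973 0.1643]
top 220 [ 0.588  -0.0057] 0.0208 0.1183 [0.5879 0.0145]
side 243 [ 0.6005 -0.2852] 0.0595 0.1159 [ 0.61   -0.2643]
side 117 [ 0.4269 -0.298 ] 0.0224 0.1163 [ 0.4369 -0.2831]
side 56 [ 0.5866 -0.1468] 0.016 0.1111 [ 0.5914 -0.1266]
side 142 [ 0.5871 -0.0034] 0.0223 0.1165 [0.5869 0.0168]
side 75 [0.6024 0.1449] 0.0153 0.1121 [0.5971 0.1656]
34.0917
```

View pics/side10.png

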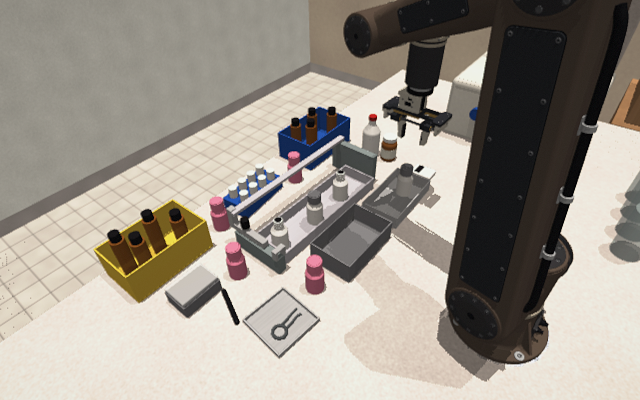

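View pics/top10.png

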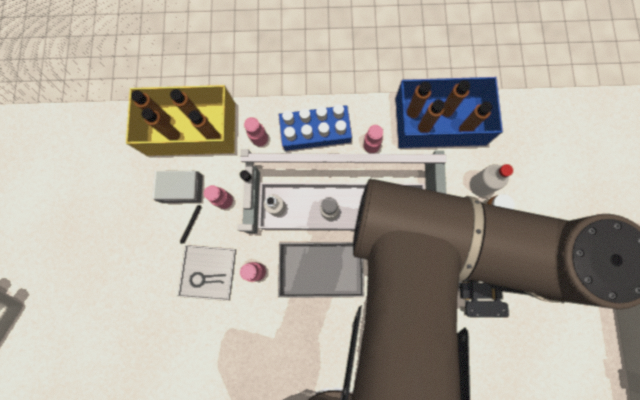

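Run:
```python
from h import *
np.set_printoptions(suppress=True,precision=4)
if pick(np.array([.588,-.0046]),42): print(place(np.array([.428,-.20]),42,ZT+.0015))
im=snap('11')
for o in bottles(im): print(*o)
print(robot.read_t())
```

```text
pick at [ 0.5883 -0.0046  0.0844] f [ 0.39 -0.08 -0.43] grip 41.7 expected 42
lifted grip 41.6 f [ 0.33 -0.1  -1.21]
over place grip 41.9 f [-0.5   0.82 -1.5 ]
placed z [ 0.4277 -0.2     0.0851] [-0.22 -0.45 -1.48] 41.65822737270269
True
top 489 [ 0.6057 -0.2931] 0.0546 0.118 [ 0.6154 -0.2721]
top 105 [0.6022 0.1435] 0.0145 0.1137 [0.5969 0.1641]
top 108 [ 0.5605 -0.1206] 0.0145 0.1146 [ 0.5643 -0.1012]
side 241 [ 0.6    -0.2856] 0.0604 0.1155 [ 0.6095 -0.2648]
side 116 [ 0.4261 -0.2964] 0.0223 0.1171 [ 0.436  -0.2816]
side 56 [ 0.5615 -0.1195] 0.0166 0.112 [ 0.5652 -0.1001]
side 132 [ 0.4253 -0.1988] 0.0229 0.1165 [ 0.4318 -0.1841]
side 76 [0.6025 0.1455] 0.0153 0.1123 [0.5971 0.1662]
43.8333
```

View pics/side11.png

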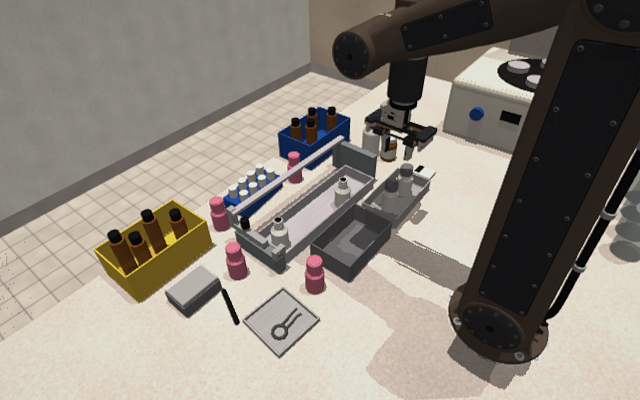

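Both capped bottles stand in the tray, at about pixels (405,180) and (390,195). Open bottle C has been knocked from (0.590,-0.149) to (0.561,-0.120) and is still upright. I'll pick it at its new place.

Run:
```python
from h import *
np.set_printoptions(suppress=True,precision=4)
if pick(np.array([.561,-.120]),28): print(place(np.array([.433,-.025]),28,ZT+.002))
im=snap('12')
for o in bottles(im): print(*o)
print(robot.read_t())
```

```text
pick at [ 0.5617 -0.12    0.0843] f [ 0.1   0.29 -0.15] grip 30.5 expected 28
lifted grip 30.4 f [-0.14  0.23 -1.07]
over place grip 30.3 f [ 0.92 -0.2  -2.45]
placed z [ 0.4328 -0.0251  0.0857] [-0.97  0.27 -1.5 ] 30.694193500706707
True
top 535 [ 0.6011 -0.2918] 0.0592 0.1182 [ 0.6108 -0.2709]
top 104 [0.6027 0.1439] 0.0145 0.1141 [0.5974 0.1645]
top 256 [ 0.4273 -0.301 ] 0.0211 0.1191 [ 0.4374 -0.2861]
top 241 [ 0.4274 -0.2007] 0.0208 0.119 [ 0.434  -0.1859]
side 114 [ 0.4273 -0.2976] 0.0221 0.1164 [ 0.4373 -0.2827]
side 116 [ 0.4253 -0.1983] 0.0223 0.1166 [ 0.4319 -0.1835]
side 75 [ 0.4315 -0.0236] 0.0151 0.1117 [ 0.432  -0.0088]
side 75 [0.6015 0.1457] 0.0157 0.1122 [0.5961 0.1663]
52.7667
```

View pics/side12.png

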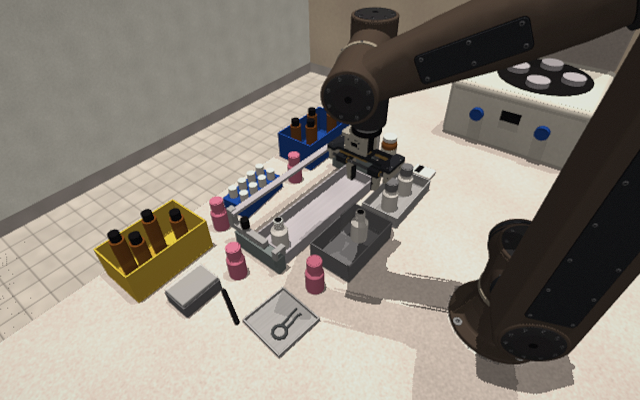

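Run:
```python
from h import *
np.set_printoptions(suppress=True,precision=4)
if pick(np.array([.6025,.1445]),28): print(place(np.array([.433,.072]),28,ZT+.002))
im=snap('13')
for o in bottles(im): print(*o)
print(robot.read_t())
```

```text
pick at [0.6026 0.1445 0.0842] f [-1.27 -0.35 -0.02] grip 30.5 expected 28
lifted grip 30.8 f [ 1.1   0.06 -2.37]
over place grip 30.7 f [-0.04  0.37 -1.79]
placed z [0.4328 0.0718 0.0857] [-0.97 -0.99 -1.22] 30.74201052875071
True
top 543 [ 0.6013 -0.2906] 0.0593 0.1181 [ 0.6109 -0.2698]
top 257 [ 0.4278 -0.3006] 0.021 0.1189 [ 0.4379 -0.2857]
top 241 [ 0.4276 -0.2006] 0.021 0.1192 [ 0.4342 -0.1858]
top 114 [ 0.4329 -0.0267] 0.0147 0.1143 [ 0.4336 -0.0118]
side 136 [ 0.5748 -0.2861] 0.0351 0.1156 [ 0.5843 -0.2662]
side 117 [ 0.4266 -0.2996] 0.0232 0.1166 [ 0.4366 -0.2847]
side 132 [ 0.4261 -0.1983] 0.0214 0.1163 [ 0.4326 -0.1835]
side 73 [ 0.4308 -0.0246] 0.0161 0.1121 [ 0.4314 -0.0098]
side 81 [0.4327 0.0727] 0.0154 0.1128 [0.4299 0.0875]
62.1
```

View pics/side13.png

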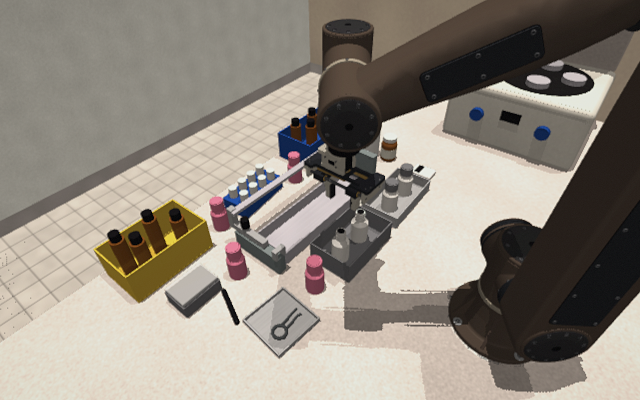

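All four bottles are placed and the carrier is empty. Now I'll slide the bar home.

Run:
```python
from h import *
np.set_printoptions(suppress=True,precision=4)
k=xy(.6637,.2328); b=best(P(k,.24),ey)
p=robot.read_position(); robot.servo_line([p[0],p[1],.28],speed=.2)
robot.goto(P(k,.24),b[2]); robot.move_gripper(.5)
robot.servo_line(P(k,.15),speed=.2); robot.servo_line(P(k,.099),speed=.08); print(robot.read_position(),robot.read_force())
robot.move_gripper(0); print('grip',robot.read_grip_width()*88,robot.read_force())
for s in(.03,.06,.09,.106):
    robot.servo_line(P(k-s*ex,.099),speed=.06); print(s,robot.read_position()[:2]@np.c_[ex,ey],robot.read_force(),robot.read_grip_width()*88)
im=snap('14'); print(robot.read_t())
```

```text
[0.6716 0.2099 0.0991] [ 1.2141 -0.1696  0.9046]
grip 25.418439662721998 [0.1867 2.4719 1.9506]
0.03 [0.633  0.2332] [-2.6293  3.6773  6.1717] 25.525140498985888
0.06 [0.6031 0.2332] [-3.1465  5.3537  8.2622] 25.19537038626875
0.09 [0.5735 0.2333] [-1.5916  5.7413  8.3716] 25.59405142996468
0.106 [0.5589 0.2334] [4.5206 4.0328 2.9188] 25.187328526151976
68.7917
```

Run:
```python
from h import *
np.set_printoptions(suppress=True,precision=4)
robot.move_gripper(.5); p=robot.read_position()
robot.servo_line([p[0],p[1],.25],speed=.2)
g=np.array([.45,.30]); b=best(P(g,.35),ey); robot.goto(P(g,.35),b[2]); robot.dwell(.3)
im=snap('15')
for o in bottles(im): print(*o)
W=cloud('top',im['top'][1]); C=W[...,:2]@np.c_[ex,ey]
m=(W[...,2]>.126)&(W[...,2]<.138)&(C[...,1]>-.15)&(C[...,1]<.12)&(C[...,0]>.55)
print('bar x_c',np.percentile(C[m][:,0],[2,50,98]),m.sum())
W0=cloud('top',np.load('pics/top0_d.npy')); C=W0[...,:2]@np.c_[ex,ey]
m=(W0[...,2]>.126)&(W0[...,2]<.138)&(C[...,1]>-.15)&(C[...,1]<.12)&(C[...,0]>.55)
print('bar x_c at start',np.percentile(C[m][:,0],[2,50,98]),m.sum())
print(robot.read_t(),robot.read_force())
```

```text
top 241 [ 0.6327 -0.2935] 0.0287 0.1181 [ 0.6424 -0.2716]
top 190 [ 0.5624 -0.2893] 0.0226 0.1177 [ 0.5721 -0.2698]
top 254 [ 0.4279 -0.3009] 0.0209 0.1191 [ 0.438 -0.286]
top 239 [ 0.4275 -0.2007] 0.0209 0.119 [ 0.4341 -0.1859]
top 113 [ 0.433  -0.0267] 0.0146 0.1144 [ 0.4336 -0.0118]
top 112 [0.4332 0.071 ] 0.0146 0.114 [0.4305 0.0858]
top 11 [0.4277 0.1824] 0.01 0.1115 [0.4212 0.197 ]
side 78 [ 0.6371 -0.2878] 0.0246 0.1162 [ 0.6466 -0.2658]
side 113 [ 0.5668 -0.2707] 0.0358 0.1165 [ 0.5757 -0.251 ]
side 113 [ 0.4251 -0.2989] 0.0239 0.1162 [ 0.4351 -0.2841]
side 130 [ 0.4267 -0.1977] 0.0229 0.1164 [ 0.4332 -0.1829]
side 72 [ 0.4332 -0.0225] 0.0159 0.112 [ 0.4337 -0.0076]
side 85 [0.4321 0.0736] 0.0147 0.1121 [0.4293 0.0884]
bar x_c [0.5916 0.6018 0.6124] 964
bar x_c at start [0.5916 0.6017 0.6125] 971
71.4167 [-0.5092 -0.81    0.402 ]
```

View pics/top15.png

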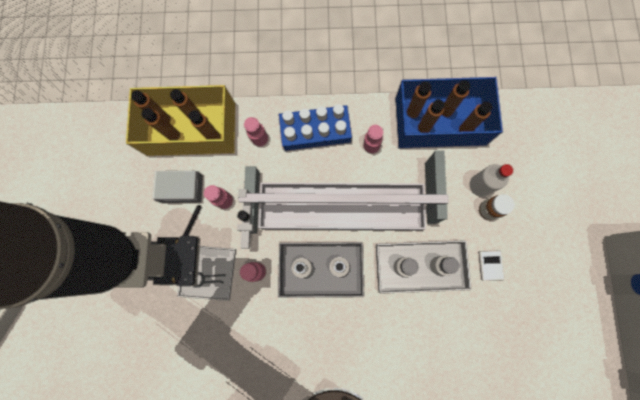

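View pics/side15.png

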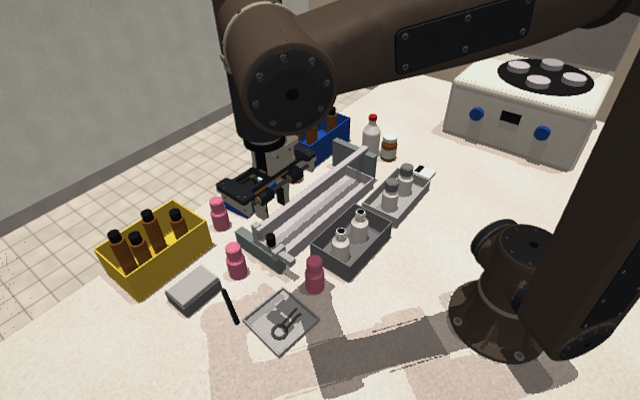

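The bar sits within 1 mm of where it started. Both bottle pairs are upright in their containers, the clip is in the dish, and the arm is clear of everything. I'm handing in.

Run:
```python
from rig import robot
robot.job_done(); print(robot.read_t())
```

```text
the job is handed in; nothing more can be done
the job is handed in; nothing more can be done
```

The job is done and was handed in at about 71 s on the robot's clock.

- **Clip and bar:** I drew the clip out level along the carrier's +y and laid it flat in the dish. I then slid the hold-down bar back about 105 mm by its knob.
- **Bottles:** there were four on the carrier, two capped and two without a cap. The capped ones now stand in the tray and the other two in the reject bin. One uncapped bottle was knocked about 4 cm during the run but stayed upright, so I located it again before picking it.
- **Bar home:** with the carrier empty I slid the bar home again.

**Last checks, from both cameras:**
- The bar's centreline is within 1 mm of where it started.
- All four bottles stand upright. The capped ones are at (0.427, -0.300) and (0.427, -0.200), the uncapped ones at (0.433, -0.026) and (0.433, 0.072).
- The clip is inside the dish, and the arm is clear of everything with no contact force.
- The other things on the bench look unmoved. I checked them only by eye in the pictures, not by measurement.

No check failed. The two cameras differed by 2–3 mm on bottle positions and heights. The uncapped necks gripped at about 30.5 mm against the stated 28 mm, with no slipping.

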